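Open the dish carrier's sprung gate and hold it wide

ROBOT

A 6-joint arm with a two-finger parallel gripper is mounted at the origin on a cart in front of the work surface, level with it; the furniture and walls round the work are solid. World frame = base frame: x ahead of the robot, y to its left, z up, the work surface at z = 0. Lengths are in m, angles in rad, forces in N, time in s.
With the tool pointing down it reaches from about 0.25 to 0.775 m from the base axis. Payload 8.9 kg.
Tool frame: the origin (TCP) lies midway between the tips of the shut fingers; the grasp point (between the pads) lies 19 mm behind it; z points along the fingers, y is the direction in which the jaws open and shut (so a half turn about z gives the same grasp; the last joint's range is limited). The gripper opens to 85 mm and grips with 20 to 120 N. Pads are 22 mm wide; open, the fingers measure 114 mm over their backs; the gripper's body (76 mm by 85 mm) begins 54 mm behind the grasp point. The pads swing forward as they close: fully open they stand 13 mm farther back than shut.
Start: joints at [-1.25, 0.291, -0.153, 1.127, 0, 1.431], TCP at [0.233, -0.47, 0.231] pointing down, gripper open.
Joint ranges: [-2.52, 2.52], [-0.91, 1.74], [-1.3, 1.37], [-1.96, 2.02], [-1.52, 1.47], [-3.14, 3.14]. Speed limits (rad/s): [2.22, 2.22, 2.79, 3.14, 3.14, 3.14].

INTERFACE

Orientations are given as a rotation vector (axis times angle).
In Python, from workcell import bot gives the robot as it stands.
- The arm moves only by the tool send_rows, never from a script. Its argument "motion" is a list of rows, each an object of numbers: "dx", "dy", "dz": the shift along the world's x, y, z in mm; "rx", "ry", "rz": the turn, a rotation vector about the world's x, y, z in degrees; "gripper": the finger opening in mm, from 0 to 85.4. A call has 1 to 10 rows; each row is the pose to reach, as a shift and turn from the pose measured when the call began; what a row does not reach only later rows make up. A row lasts 1/8 s, in which the tool goes at most 62.5 mm and 10.7 degrees, less where a joint would pass 70% of its speed; a pose out of reach is approached as far as the arm can. A call with a gripper value outside its range is refused whole. The fingers move at their own pace and stop on an object; "grip_force" is the grip in N (left out, the last holds). Time passes only in rows, so rows that repeat a pose let the fingers close. It gives the time, the measured TCP pose, the force and the opening at its end, in the units of the state.
- bot.observe(): the state, without advancing time (a new reading comes with each control period).
- bot.camera(name): name is "side" or "top" or "wrist"; returns a dict with "img" (384x512x3 uint8, red, green, blue), "fx", "fy", "cx", "cy" (pixels), "xyz" and "rotation" of the camera in the world. Camera axes: x right, y down, z forward; pixel columns grow to the right and rows downward; lengths in m; the calibration is good to about 2 mm. A picture is of the moment at which its call begins. There is no depth.
- bot.job_done(): hands the job in, once; it reports no verdict.
The state is a dict: "time_s": time; "joint_positions": joint angles; "qvel": joint speeds; "joint_torque": joint torques, N m; "position": TCP position; "eef_rot": TCP orientation; "wrist_force": force on the tool from outside, world axes, zero at the start; "wrist_torque": the same for the moment, N m; "gripper_width": finger opening in m.
Only numpy, scipy, OpenCV 4.12 (cv2) and the standard library are available. Lean on these libraries where they do the work, as an engineer would, in place of code of your own. Each camera call takes 0.05 s, during which the arm holds its last target. There are 200 camera calls.

TASK

A colleague is about to take the dish stack out of the wire dish carrier, so open its gate and keep it open for them. First squeeze the claw catch on the carrier's side and let it go, so that the gate springs ajar onto its safety bolt; then squeeze the bolt's two tabs on top of the gate together and swing the gate past its half-open detent to about a right angle. It is sprung and does not stay there by itself: finish while still holding the gate wide open, and leave the dish stack and the things standing around undisturbed.

Things in the scene. Friction and masses are not known exactly. Their poses are not given: they have to be found in the camera images.
- carrier: Steel wire dish carrier, base 142 x 154 mm, fixed on the worktop. Origin: under the middle of the dish stack, at worktop level. x to its back, y left, z up; the front with the gate faces -x, wire walls 98 mm high stand on the other three sides. Vertical hinge pin of the gate at x -66, y +75 mm; claw catch outside the right (-y) wall. Heights given are above the worktop.
- claw_tabs (a point): Where to pinch the claw catch, 126 mm high, axes as the carrier, does not move: the middle of its two upright steel tabs when squeezed. Tabs 22 mm wide along x, 4 mm thick, top at 148 mm, wall below 99 mm high. Inner tab fixed, inner face 12 mm to +y of here. Outer tab (paddle of the lever) at rest: outer face 24 mm to -y. So 36 mm across at rest, 23 mm squeezed. 30 mm free beside each.
- claw (a joint): Claw lever on a vertical pivot, rad: 0 at rest, its nose hooked in front of a lug on the gate's end; squeezing the paddle towards the fixed tab turns it to 0.27. It frees the gate from about 0.12 on and springs back by itself when let go. The paddle needs 4.5 N at first and 7 N fully squeezed: pinch with 15 to 25 N.
- bolt_tabs (a point): Where to pinch the safety bolt, on the gate, 84.5 mm from the hinge axis, 126 mm high: middle of its two upright steel tabs when squeezed. y axis along the gate to the hinge, x square to it. Tabs 22 mm wide along x, 4 mm thick, top 148 mm; rail below 100 mm. Hinge-side tab fixed to the gate, its far face 14.5 mm to +y. Outer tab at rest: outer face 27.5 mm to -y. 42 mm across at rest, 29 squeezed.
- bolt (a joint): Safety bolt, m: 0 at rest, its end in the wire staple on the carrier's right front post; squeezing its tabs draws it toward the hinge by up to 0.013, clear of the staple from 0.007 on. It springs out again when let go. The outer tab needs 5 N at first and 8 N fully squeezed: pinch with 15 to 25 N. 30 mm free beside each tab for a finger.
- gate (a joint): Gate angle, rad: 0.01 latched, stop at 1.75; growing, the free end swings out to the front and round to the left (clockwise from above: yaw falls). Freed from the claw it springs to about 0.13, where the bolt stops it. Hinge spring neutral at 0.35, pulls shut beyond (3 N at the tabs at a right angle). A roller resists from 0.63 to 0.85 (up to 5 N); let go past it, it rests near 1.07.
- gate_hinge (a point): On the gate's vertical hinge axis, 100 mm above the worktop, fixed to the carrier (axes as the carrier).
- dish_stack: Stack of three clear dishes taped together, 104 mm across and 78 mm high, loose in the carrier on its base (10 mm above the worktop). Origin: centre of its underside.
- flask: Conical glass flask, 67 mm across and 108 mm high, on the worktop to the carrier's left; a bystander. Origin: centre of its underside.
- pot: White sample pot with a push lid, 37 mm across and 42 mm high, on the worktop behind the carrier; a bystander. Origin: centre of its underside.
- dish: Single clear dish, 100 mm across and 26 mm high, on the worktop to the carrier's right; a bystander. Origin: centre of its underside.
Not all that is in view belongs to the job. Leave any blue or purple look-alike of the dish_stack alone.

How it is judged:
On the way, in this order (a step that is already met when the one before it is completed fails the run):
1. the claw catch is being squeezed, with the gate still shut and the safety bolt home (value of joint claw above 0.05 rad and value of joint bolt below 0.004 m and value of joint gate below 0.06 rad).
2. the claw catch has been let go and the gate stands ajar on its safety bolt (value of joint claw below 0.05 rad and value of joint bolt below 0.004 m and value of joint gate between 0.08 and 0.25 rad), for 0.2 s.
3. the safety bolt is drawn by squeezing its tabs (value of joint bolt above 0.007 m and contact force between the fingers and bolt above 2 N and value of joint gate below 0.5 rad), for 0.1 s.
4. the gate has been swung past its half-open detent (value of joint gate above 1.15 rad).
At the end, for the whole second after the job is handed in: The gate is held by the gripper's fingers (at least 1 N on the gate or its bolt tabs), open by at least 1.38 rad (79 degrees) and still; the dish stack stands upright in the carrier within 15 mm of where it was, and flask, pot and single dish are within 20 mm of where they were (value of joint gate above 1.38 rad and velocity of joint gate between -0.1 and 0.1 rad/s and contact force between the fingers and gate above 1 N and x of dish_stack in the frame of carrier above -0.015 m and distance of dish_stack from where it was at the start of the episode below 0.015 m and angle between dish_stack's own z axis and vertical below 0.1 rad and distance of each of flask, pot, dish from where it was at the start of the episode below 0.02 m); the arm keeps its last pose, push and grip.
It fails at once if the dish stack is pushed or tipped (distance of dish_stack from where it was at the start of the episode above 0.02 m or angle between dish_stack's own z axis and vertical above 0.2 rad).
It fails at once if the flask, the pot or the single dish is knocked or moved (distance of any of flask, pot, dish from where it was at the start of the episode above 0.03 m or angle between any of flask, pot's own z axis and vertical above 0.3 rad).
It also fails if it takes over 42 s, if anything falls off the work surface, if the arm or the gripper's body presses on something with over 40 N, if the wrist force passes 120 N, or if a joint passes its speed limit or range.

## Working session

There is one attempt and no reset: what is moved stays moved. The work goes in short steps, Python scripts to look and compute and a tool call to move; the robot and the scene stay as the last step left them, time stands still between calls to the robot, and variables do not carry over. Pictures are saved under pics/ and viewed, about 8 in all and at most 12, crops included, and the job is handed in when it is done.

Besides the shell and the picture viewer there is one more tool, called as a command line: name --argument value ..., lists and objects as JSON in quotes. send_rows: Moves the arm, as the interface text tells. Its arguments: {"type":"object","properties":{"motion":{"type":"array","items":{"type":"object","properties":{"dx":{"type":"number"},"dy":{"type":"number"},"dz":{"type":"number"},"rx":{"type":"number"},"ry":{"type":"number"},"rz":{"type":"number"},"gripper":{"type":"number"}}}},"grip_force":{"type":"number"}},"required":["motion"]}

```bash
mkdir -p pics; cat > h.py <<'E'
import numpy as np, cv2
from scipy.spatial.transform import Rotation as R
def rot(c):
    r=np.array(c["rotation"],float)
    return r if r.shape==(3,3) else R.from_rotvec(r).as_matrix()
def snap(bot,n,f):
    c=bot.camera(n); cv2.imwrite('pics/'+f,cv2.cvtColor(c["img"],cv2.COLOR_RGB2BGR)); 
    np.savez('pics/'+f+'.npz',**c); return c
def load(f): return dict(np.load('pics/'+f+'.npz'))
def ray(c,u,v):
    d=np.array([(u-c["cx"])/c["fx"],(v-c["cy"])/c["fy"],1]); return np.array(c["xyz"]),rot(c)@d
def atz(c,u,v,z):
    o,d=ray(c,u,v); return o+d*(z-o[2])/d[2]
def proj(c,p):
    q=rot(c).T@(np.array(p,float)-c["xyz"]); return c["cx"]+c["fx"]*q[0]/q[2],c["cy"]+c["fy"]*q[1]/q[2]
E
python3 - <<'E'
from workcell import bot
from h import *
print(bot.observe())
a=snap(bot,'top','t0.png');b=snap(bot,'side','s0.png')
for c in(a,b):print(c["xyz"],c["rotation"],c["fx"])
E
```

```text
{'time_s': 0.0, 'joint_positions': array([-1.25035755e+00,  2.91267291e-01, -1.54138434e-01,  1.12670920e+00,
       -3.76536882e-06,  1.43150193e+00]), 'qvel': array([-6.12857789e-04, -9.65481748e-05,  3.93781926e-04, -3.15210898e-04,
        1.26298798e-03,  3.21604871e-04]), 'joint_torque': array([-1.55364010e-03, -5.37135994e+01,  3.31377590e+01,  1.58327830e-02,
       -4.56162870e-04,  2.27802929e-05]), 'position': array([ 0.23280935, -0.47005691,  0.23073454]), 'eef_rot': array([-3.05768039e+00, -7.15505283e-01,  1.93150471e-04]), 'wrist_force': array([-0.19333842, -1.21987997, -0.03519479]), 'wrist_torque': array([-0.00132051, -0.01641114,  0.00707102]), 'gripper_width': 0.08552378130884654}
[0.42730954 0.0095503  1.03262514] [-2.13325995  2.12527048 -0.18898191] 415.803087543092
[0.61076118 0.71724942 0.57439804] [-0.02774491 -2.74524366  1.45102331] 385.77777933175855
```

View pics/t0.png

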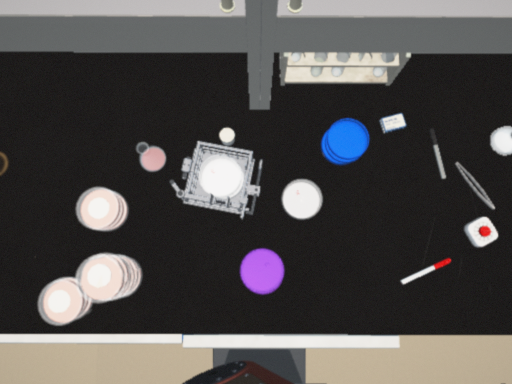

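View pics/s0.png

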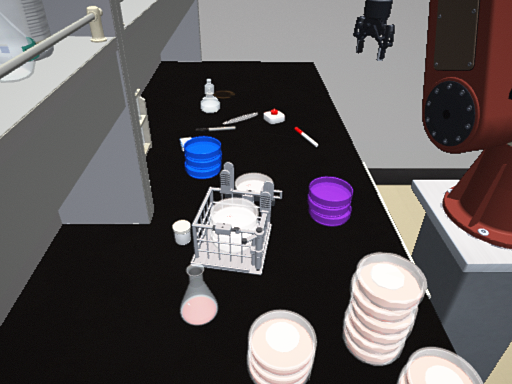

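The top view shows the carrier at about (220,178) px with its front edge (gate) towards the image bottom. The pot is at (227,134), the flask at (152,157) and the single dish at (302,199). The blue and purple stacks, (345,140) and (262,271), are the look-alikes. The dish stack that matters is the clear one inside the carrier. I'll enlarge the carrier in both views.

```bash
python3 - <<'E'
from h import *
a=cv2.imread('pics/t0.png')[130:230,160:280]; a=cv2.resize(a,None,fx=6,fy=6,interpolation=cv2.INTER_CUBIC)
cv2.imwrite('pics/t0c.png',a)
b=cv2.imread('pics/s0.png')[155:280,180:290]; b=cv2.resize(b,None,fx=4.8,fy=4.8,interpolation=cv2.INTER_CUBIC)
cv2.imwrite('pics/s0c.png',b)
E
```

```text
(no output)
```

View pics/t0c.png

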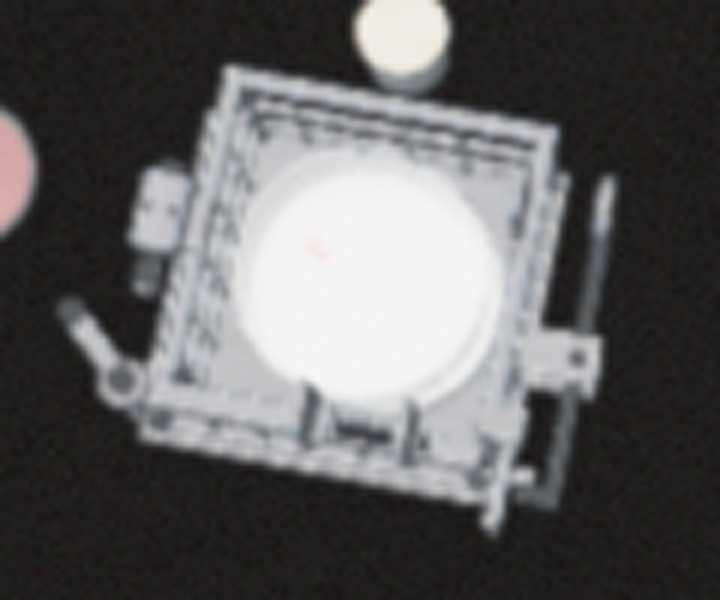

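View pics/s0c.png

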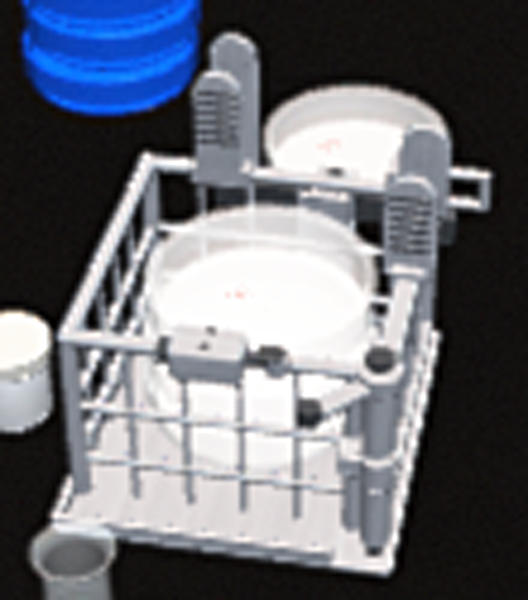

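The crops show these points (top crop px unless marked): the hinge pin at (122,380), the back wall corners at (235,72) and (553,132), and the bolt tabs at (312,415) and (413,432). The claw paddle is at (605,205) with the fixed tab by the right wall near (560,190). In the side crop the claw tabs sit at (215,110) and (237,80).

```bash
python3 - <<'E'
from h import *
from scipy.optimize import least_squares
a=load('t0.png');b=load('s0.png')
T=lambda u,v:(160+(u+.5)/6-.5,130+(v+.5)/6-.5)
S=lambda u,v:(180+(u+.5)/4.8-.5,155+(v+.5)/4.8-.5)
z=.105;H=atz(a,*T(122,380),z); BL=atz(a,*T(235,72),.097);BR=atz(a,*T(553,132),.097)
print(H,BL,BR,np.linalg.norm(BL-BR),np.linalg.norm(H-BL))
# obs: (local xyz, cam, px)
obs=[((-.066,.075,.105),a,T(122,380)),((-.066,.075,.108),b,S(380,358)),
((-.066,.0049,.148),a,T(309,388)),((-.066,-.0345,.148),a,T(411,405)),
((-.066,.075,.005),b,S(375,550))]
def W(p,l):
    c,s=np.cos(p[2]),np.sin(p[2]); return np.array([p[0]+c*l[0]-s*l[1],p[1]+s*l[0]+c*l[1],l[2]])
def f(p): return np.concatenate([np.subtract(proj(c,W(p,l)),px) for l,c,px in obs])
r=least_squares(f,[.45,.08,-.15]); print(r.x,r.fun.round(1))
p=r.x
for l in [(.07,.075,.098),(.07,-.075,.098),(-.066,-.075,.098)]:
    q=proj(a,W(p,l)); print(l,(q[0]-160)*6,(q[1]-130)*6)
# claw: ray intersections, paddle tab tops
def tri(u,v):
    o1,d1=ray(a,*u);o2,d2=ray(b,*v)
    t=np.linalg.lstsq(np.c_[d1,-d2],o2-o1,rcond=None)[0];x=o1+d1*t[0];y=o2+d2*t[1];return (x+y)/2,np.linalg.norm(x-y)
c=(p[0],p[1])
def L(w): 
    d=np.array(w[:2])-p[:2];cc,s=np.cos(p[2]),np.sin(p[2]);return (cc*d[0]+s*d[1],-s*d[0]+cc*d[1])
for uv in [(607,180),(600,235),(563,180),(553,230)]: 
    w=atz(a,*T(*uv),.148);print('top',uv,w,L(w))
for uv in [(235,33),(214,72)]:
    for x in(.02,.04): pass
    # side ray at z=.148
    w=atz(b,*S(*uv),.148);print('side',uv,w,L(w))
for uv in [(425,128),(413,180)]:
    w=atz(b,*S(*uv),.148);print('bolt side',uv,w,L(w))
E
```

```text
[0.585214   0.18426331 0.105     ] [0.70826478 0.14623801 0.097     ] [0.68464495 0.02240383 0.097     ] 0.126066644516695 0.12904037726924358
[ 0.63961116  0.09601042 -0.14302456] [ 2.   0.1  0.   1.3 -0.7  0.1  0.4 -0.1 -0.1  0.8]
(0.07, 0.075, 0.098) 196.9412567869847 40.58702182688171
(0.07, -0.075, 0.098) 578.0197954578305 95.0635912626152
(-0.066, -0.075, 0.098) 525.3515220197552 438.4581351421914
top (607, 180) [0.65260413 0.00188886 0.148     ] (np.float64(0.026276145866504664), np.float64(-0.09130853318604971))
top (600, 235) [0.6320192  0.00438839 0.148     ] (np.float64(0.005545132059639176), np.float64(-0.09176864853625853))
top (563, 180) [0.65254172 0.01794575 0.148     ] (np.float64(0.023925666388548983), np.float64(-0.07542449275171105))
top (553, 230) [0.63381678 0.02148304 0.148     ] (np.float64(0.004887721830123495), np.float64(-0.07459232827669916))
side (235, 33) [6.45658389e-01 1.94006866e-04 1.48000000e-01] (np.float64(0.019642909402601834), np.float64(-0.09397610974214156))
side (214, 72) [0.65357543 0.03328255 0.148     ] (np.float64(0.022762758663900935), np.float64(-0.060096940184597686))
bolt side (425, 128) [0.56408812 0.07682589 0.148     ] (np.float64(-0.07201739348173979), np.float64(-0.02975349765910822))
bolt side (413, 180) [0.57074151 0.11430291 0.148     ] (np.float64(-0.07077381865839347), np.float64(0.008289218004415039))
```

Carrier estimate: (0.638, 0.096), yaw about -0.15. The claw pinch point comes out near (0.644, 0.026). I'll move towards it, turning the tool so the last joint stays in range.

send_rows --motion '[{"dx": 26, "dy": 31, "dz": 5, "rz": 10, "gripper": 80}, {"dx": 52, "dy": 62, "dz": 10, "rz": 20, "gripper": 75}, {"dx": 78, "dy": 93, "dz": 15, "rz": 30, "gripper": 70}, {"dx": 104, "dy": 124, "dz": 20, "rz": 40, "gripper": 65}, {"dx": 130, "dy": 155, "dz": 20, "rz": 50, "gripper": 60}, {"dx": 156, "dy": 186, "dz": 20, "rz": 60, "gripper": 60}, {"dx": 182, "dy": 217, "dz": 20, "rz": 70, "gripper": 60}, {"dx": 208, "dy": 248, "dz": 20, "rz": 80, "gripper": 60}, {"dx": 234, "dy": 279, "dz": 20, "rz": 90, "gripper": 60}, {"dx": 260, "dy": 310, "dz": 20, "rz": 100, "gripper": 60}]'

```text
schema error: expected keys dx, dy, dz, rx, ry, rz, gripper
```

```bash
python3 -c "
from workcell import bot
o=bot.observe();print(o['joint_positions'].round(3),o['position'],o['time_s'])"
```

```text
[-1.25   0.291 -0.154  1.127  0.     1.431] [ 0.23285427 -0.47008499  0.23077067] 0.1
```

send_rows --motion '[{"dx": 26, "dy": 31, "dz": 5, "rx": 0, "ry": 0, "rz": 10, "gripper": 80}, {"dx": 52, "dy": 62, "dz": 10, "rx": 0, "ry": 0, "rz": 20, "gripper": 75}, {"dx": 78, "dy": 93, "dz": 15, "rx": 0, "ry": 0, "rz": 30, "gripper": 70}, {"dx": 104, "dy": 124, "dz": 20, "rx": 0, "ry": 0, "rz": 40, "gripper": 65}, {"dx": 130, "dy": 155, "dz": 20, "rx": 0, "ry": 0, "rz": 50, "gripper": 60}, {"dx": 156, "dy": 186, "dz": 20, "rx": 0, "ry": 0, "rz": 60, "gripper": 60}, {"dx": 182, "dy": 217, "dz": 20, "rx": 0, "ry": 0, "rz": 70, "gripper": 60}, {"dx": 208, "dy": 248, "dz": 20, "rx": 0, "ry": 0, "rz": 80, "gripper": 60}, {"dx": 234, "dy": 279, "dz": 20, "rx": 0, "ry": 0, "rz": 90, "gripper": 60}, {"dx": 260, "dy": 310, "dz": 20, "rx": 0, "ry": 0, "rz": 100, "gripper": 60}]' --grip_force 22

```text
time_s: 1.35
position: [0.4935, -0.1589, 0.2505]
eef_rot: [-1.409, -2.807, 0.002]
wrist_force: [1.4, -0.6, 0.3]
gripper_width: 0.0601
```

```bash
python3 -c "
from workcell import bot
o=bot.observe();print(o['joint_positions'].round(3),o['position'],o['eef_rot'],o['time_s'],o['gripper_width'])"
```

```text
[-4.520e-01  2.690e-01 -1.320e-01  1.171e+00 -1.000e-03  4.790e-01] [ 0.49345888 -0.15887932  0.25053481] [-1.40916936e+00 -2.80655185e+00  1.55092063e-03] 1.35 0.06012788255161891
```

send_rows --motion '[{"dx": 30, "dy": 37, "dz": 0, "rx": 0, "ry": 0, "rz": 9, "gripper": 60}, {"dx": 60, "dy": 74, "dz": 0, "rx": 0, "ry": 0, "rz": 18, "gripper": 60}, {"dx": 90, "dy": 111, "dz": 0, "rx": 0, "ry": 0, "rz": 27, "gripper": 60}, {"dx": 120, "dy": 148, "dz": 0, "rx": 0, "ry": 0, "rz": 36, "gripper": 60}, {"dx": 150, "dy": 185, "dz": 0, "rx": 0, "ry": 0, "rz": 45, "gripper": 60}, {"dx": 150, "dy": 185, "dz": 0, "rx": 0, "ry": 0, "rz": 45, "gripper": 60}, {"dx": 150, "dy": 185, "dz": 0, "rx": 0, "ry": 0, "rz": 45, "gripper": 60}]'

```text
time_s: 2.22
position: [0.643, 0.026, 0.2499]
eef_rot: [-0.229, -3.131, 0.003]
wrist_force: [0.4, -0.5, -0.4]
gripper_width: 0.0598
```

```bash
python3 -c "
from workcell import bot
from h import *
c=snap(bot,'wrist','w1.png')
o=bot.observe();print(o['joint_positions'].round(3),o['position'],o['eef_rot'],o['time_s'],o['gripper_width'],c['xyz'],rot(c))"
```

```text
[-0.073  0.519  0.244  1.298 -0.002  0.074] [0.64285525 0.02552595 0.25023871] [-2.30114473e-01 -3.13151039e+00  2.58087253e-03] 2.275 0.05998243080196833 [0.56363558 0.03886909 0.3923309 ] [[ 0.14433327  0.93993564  0.30933623]
 [ 0.98952705 -0.13645761 -0.04706952]
 [-0.00203104  0.31289026 -0.94978711]]
```

View pics/w1.png

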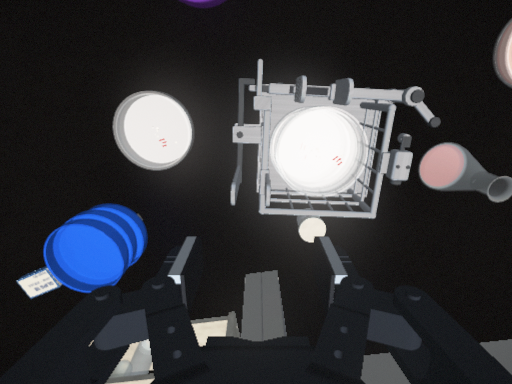

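The wrist view shows the hinge at (414,96), the bolt tabs at (300,88) and (343,92), and the claw paddle at (236,190). Enlarging the claw and gate area.

```bash
python3 - <<'E'
from h import *
a=cv2.imread('pics/w1.png')[50:230,215:445]; a=cv2.resize(a,None,fx=3.4,fy=3.3,interpolation=cv2.INTER_CUBIC)
cv2.imwrite('pics/w1c.png',a)
E
```

```text
(no output)
```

View pics/w1c.png

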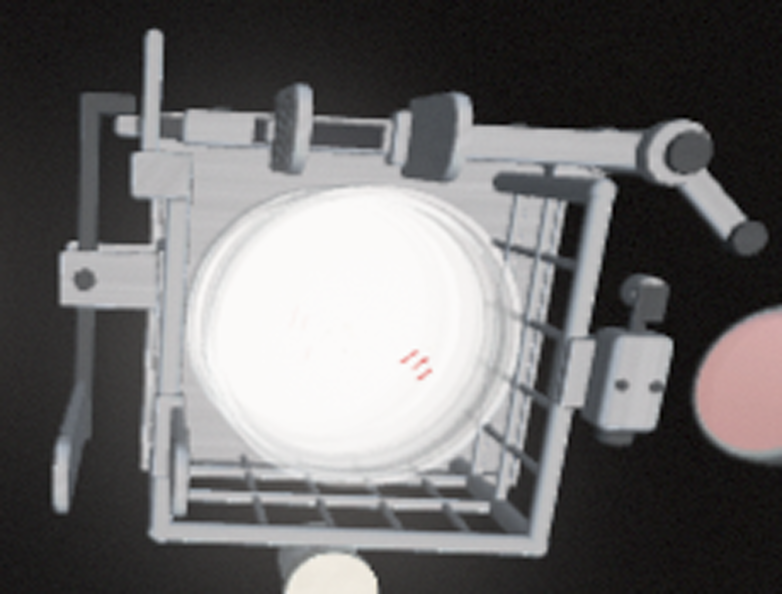

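```bash
python3 - <<'E'
from h import *
w=load('w1.png');a=load('t0.png');b=load('s0.png')
C=lambda u,v:(215+(u+.5)/3.4-.5,50+(v+.5)/3.3-.5)
T=lambda u,v:(160+(u+.5)/6-.5,130+(v+.5)/6-.5)
S=lambda u,v:(180+(u+.5)/4.8-.5,155+(v+.5)/4.8-.5)
P=lambda n,z,*uv:print(n,atz(w,*C(*uv),z).round(4))
P('hinge',.106,687,152)
P('pad outer near',.145,72,440);P('pad outer far',.145,60,508)
P('inner near',.145,178,430);P('inner far',.145,180,512)
P('bolt outer',.145,302,90);P('bolt outer',.145,302,165);P('fixed',.145,468,100);P('fixed',.145,460,175)
P('BR',.098,158,532);P('BL',.098,543,550);P('FL',.098,605,190)
def tri(*rs):
    A=np.zeros((3,3));B=np.zeros(3)
    for c,uv in rs:
        o,d=ray(c,*uv);d=d/np.linalg.norm(d);M=np.eye(3)-np.outer(d,d);A+=M;B+=M@o
    return np.linalg.solve(A,B).round(4)
print('hinge',tri((w,C(687,152)),(a,T(122,378)),(b,S(380,356))))
print('pad',tri((w,C(62,475)),(a,T(605,205)),(b,S(235,35))))
print('inner',tri((w,C(180,475)),(b,S(214,74))))
print('boltout',tri((w,C(302,125)),(b,S(425,128))))
print('boltfix',tri((w,C(466,140)),(b,S(413,180))))
E
```

```text
hinge [0.5869 0.1872 0.106 ]
pad outer near [0.636  0.0084 0.145 ]
pad outer far [0.6551 0.0018 0.145 ]
inner near [0.6372 0.0365 0.145 ]
inner far [0.6609 0.0338 0.145 ]
bolt outer [0.5561 0.0769 0.145 ]
bolt outer [0.5735 0.0753 0.145 ]
fixed [0.564  0.1155 0.145 ]
fixed [0.5813 0.1128 0.145 ]
BR [0.6855 0.0248 0.098 ]
BL [0.71   0.1483 0.098 ]
FL [0.5951 0.1682 0.098 ]
hinge [0.5853 0.1826 0.1146]
pad [0.6444 0.0034 0.1484]
inner [0.6515 0.035  0.1471]
boltout [0.5641 0.0758 0.1473]
boltfix [0.5719 0.1139 0.1478]
```

Combining the views gives yaw ≈ -0.19. The claw pinch is at (0.649, 0.025), the bolt pinch with the gate shut at (0.569, 0.101), and the hinge at (0.585, 0.184). I'll go down beside the claw tabs.

send_rows --motion '[{"dx": 5, "dy": -6, "dz": 0, "rx": 0, "ry": 0, "rz": -2.5, "gripper": 58}, {"dx": 5, "dy": -6, "dz": -40, "rx": 0, "ry": 0, "rz": -2.5, "gripper": 58}, {"dx": 5, "dy": -6, "dz": -75, "rx": 0, "ry": 0, "rz": -2.5, "gripper": 58}, {"dx": 5, "dy": -6, "dz": -110, "rx": 0, "ry": 0, "rz": -2.5, "gripper": 58}, {"dx": 5, "dy": -6, "dz": -130, "rx": 0, "ry": 0, "rz": -2.5, "gripper": 58}, {"dx": 5, "dy": -6, "dz": -142, "rx": 0, "ry": 0, "rz": -2.5, "gripper": 58}, {"dx": 5, "dy": -6, "dz": -142, "rx": 0, "ry": 0, "rz": -2.5, "gripper": 58}]'

```text
time_s: 3.15
position: [0.6476, 0.0189, 0.108]
eef_rot: [-0.301, -3.125, 0.003]
wrist_force: [-0.8, -0.4, -0.3]
gripper_width: 0.0581
```

```bash
python3 -c "
from workcell import bot
from h import *
c=snap(bot,'wrist','w2.png')
o=bot.observe();print(o['position'],o['time_s'],o['gripper_width'],o['wrist_force'])
a=cv2.imread('pics/w2.png')[50:384,100:420];b=cv2.imread('pics/s0.png')
snap(bot,'side','s2.png');b=cv2.imread('pics/s2.png')[100:280,160:320];b=cv2.resize(b,None,fx=2.5,fy=2.5)
m=np.zeros((450,320+400,3),np.uint8);m[:334,:320]=a;m[:450,320:]=b;cv2.imwrite('pics/m2.png',m)"
```

```text
[0.64808356 0.01899476 0.10875291] 3.2 0.05799712112937674 [-0.48373846 -0.33821506  0.33477507]
```

View pics/m2.png

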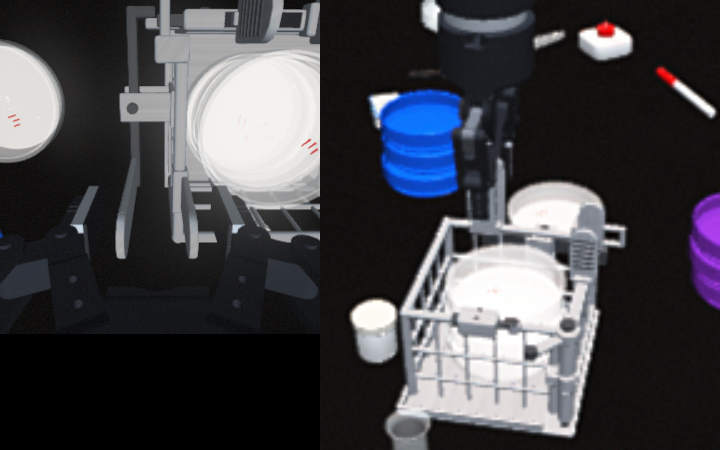

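Both claw tabs, at (125,235) and (190,235) in the left crop, sit between the fingers at (85,220) and (235,220), and the gate is still shut. Now I'll squeeze and then let go.

send_rows --motion '[{"dx": 0, "dy": 2, "dz": 0, "rx": 0, "ry": 0, "rz": 0, "gripper": 44}, {"dx": 1, "dy": 5, "dz": 0, "rx": 0, "ry": 0, "rz": 0, "gripper": 32}, {"dx": 1, "dy": 6, "dz": 0, "rx": 0, "ry": 0, "rz": 0, "gripper": 20}, {"dx": 1, "dy": 6, "dz": 0, "rx": 0, "ry": 0, "rz": 0, "gripper": 16}, {"dx": 1, "dy": 6, "dz": 0, "rx": 0, "ry": 0, "rz": 0, "gripper": 16}, {"dx": 1, "dy": 6, "dz": 0, "rx": 0, "ry": 0, "rz": 0, "gripper": 16}]' --grip_force 20

```text
time_s: 4.0
position: [0.65, 0.024, 0.1106]
eef_rot: [0.301, 3.126, -0.006]
wrist_force: [-1.6, -5.0, 7.2]
gripper_width: 0.0243
```

send_rows --motion '[{"dx": 0, "dy": 0, "dz": 0, "rx": 0, "ry": 0, "rz": 0, "gripper": 16}, {"dx": 0, "dy": -3, "dz": 0, "rx": 0, "ry": 0, "rz": 0, "gripper": 40}, {"dx": 0, "dy": -6, "dz": 0, "rx": 0, "ry": 0, "rz": 0, "gripper": 58}, {"dx": 0, "dy": -6, "dz": 0, "rx": 0, "ry": 0, "rz": 0, "gripper": 58}, {"dx": 0, "dy": -6, "dz": 20, "rx": 0, "ry": 0, "rz": 0, "gripper": 58}, {"dx": 0, "dy": -6, "dz": 60, "rx": 0, "ry": 0, "rz": 0, "gripper": 58}, {"dx": 0, "dy": -6, "dz": 100, "rx": 0, "ry": 0, "rz": 0, "gripper": 58}, {"dx": -20, "dy": 20, "dz": 120, "rx": 0, "ry": 0, "rz": -4, "gripper": 60}, {"dx": -60, "dy": 50, "dz": 120, "rx": 0, "ry": 0, "rz": -7.5, "gripper": 60}, {"dx": -60, "dy": 50, "dz": 120, "rx": 0, "ry": 0, "rz": -7.5, "gripper": 60}]'

```text
time_s: 5.25
position: [0.5876, 0.0762, 0.2313]
eef_rot: [0.501, 3.101, -0.005]
wrist_force: [1.3, -0.1, 0.3]
gripper_width: 0.0598
```

```bash
python3 -c "
from workcell import bot
from h import *
c=snap(bot,'wrist','w3.png')
o=bot.observe();print(o['position'],o['eef_rot'],o['time_s'],o['gripper_width'],o['wrist_force'])
a=cv2.imread('pics/w3.png')[0:260,180:450];cv2.imwrite('pics/w3c.png',cv2.resize(a,None,fx=2.2,fy=2.2,interpolation=2))"
```

```text
[0.58927884 0.07519634 0.2312505 ] [ 0.50098463  3.09957602 -0.00562301] 5.3 0.05975376784067763 [0.1364149  0.66778794 0.07330676]
```

View pics/w3c.png

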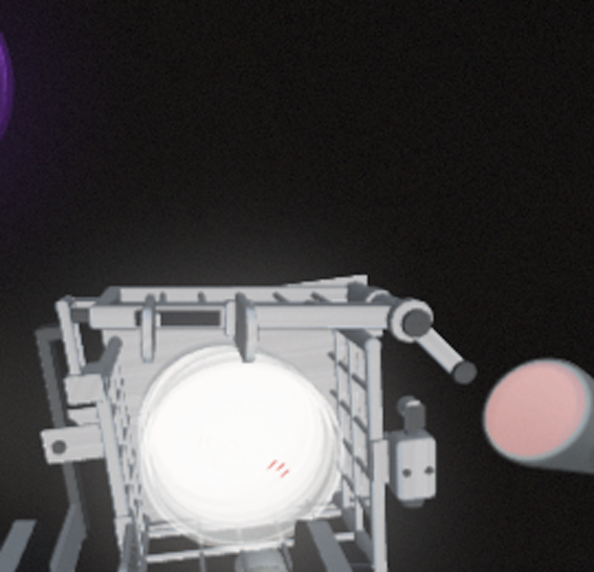

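The gate now stands ajar: its rail is turned relative to the carrier's base edge. The bolt tabs are at (148,325) and (246,325) in the crop, the hinge at (412,320).

```bash
python3 - <<'E'
from h import *
w=load('w3.png');C=lambda u,v:(180+(u+.5)/2.2-.5,(v+.5)/2.2-.5)
for n,z,u,v in [('outer',.146,148,297),('outer',.146,148,357),('fix',.146,244,297),('fix',.146,250,357),('hinge',.106,414,322),('rail R',.1,95,315),('rail L',.1,385,317)]:
    print(n,atz(w,*C(u,v),z).round(4))
H=np.array([.585,.184]);
for g in (.01,.13):
    t=-.19-g+.01; y=np.array([-np.sin(t),np.cos(t)]);x=np.array([np.cos(t),np.sin(t)])
    for d in (-25.5,0,12.5): print(g,d,(H-y*(.0845-d/1000)).round(4))
    for s in(-.011,.011):print([np.round(np.array(proj(w,[*(H-y*(.0845-d/1000)+s*x),.146]))*2.2-[396,0]).tolist() for d in(-25.5,12.5)])
E
```

```text
outer [0.538 0.085 0.146]
outer [0.5586 0.0779 0.146 ]
fix [0.5487 0.1174 0.146 ]
fix [0.5703 0.1134 0.146 ]
hinge [0.5879 0.1853 0.106 ]
rail R [0.5435 0.0571 0.1   ]
rail L [0.5835 0.1757 0.1   ]
0.01 -25.5 [0.5642 0.076 ]
0.01 0 [0.569 0.101]
0.01 12.5 [0.5714 0.1133]
[[143.0, 343.0], [247.0, 330.0]]
[[152.0, 400.0], [253.0, 388.0]]
0.13 -25.5 [0.5514 0.0792]
0.13 0 [0.5592 0.1035]
0.13 12.5 [0.563  0.1154]
[[144.0, 307.0], [250.0, 306.0]]
[[145.0, 366.0], [248.0, 366.0]]
```

send_rows --motion '[{"dx": -20, "dy": 12, "dz": 0, "rx": 0, "ry": 0, "rz": 0, "gripper": 62}, {"dx": -35, "dy": 23, "dz": 0, "rx": 0, "ry": 0, "rz": 0, "gripper": 62}, {"dx": -35, "dy": 23, "dz": -30, "rx": 0, "ry": 0, "rz": 0, "gripper": 62}, {"dx": -35, "dy": 23, "dz": -55, "rx": 0, "ry": 0, "rz": 0, "gripper": 62}, {"dx": -35, "dy": 23, "dz": -55, "rx": 0, "ry": 0, "rz": 0, "gripper": 62}]'

```text
time_s: 5.92
position: [0.5533, 0.0981, 0.1748]
eef_rot: [-0.501, -3.1, 0.007]
wrist_force: [-0.6, 0.4, 0.4]
gripper_width: 0.0622
```

```bash
python3 -c "
from workcell import bot
from h import *
c=snap(bot,'wrist','w4.png')
o=bot.observe();print(o['position'],o['eef_rot'],o['time_s'],o['gripper_width'],o['wrist_force'])
a=cv2.imread('pics/w4.png')[80:384,130:430];cv2.imwrite('pics/w4c.png',cv2.resize(a,None,fx=1.9,fy=1.9,interpolation=2))"
```

```text
[0.55415211 0.09815518 0.17610009] [ 0.50116441  3.10059356 -0.00593747] 5.975 0.062092594745315796 [0.7848137  0.42208385 1.22725998]
```

View pics/w4c.png

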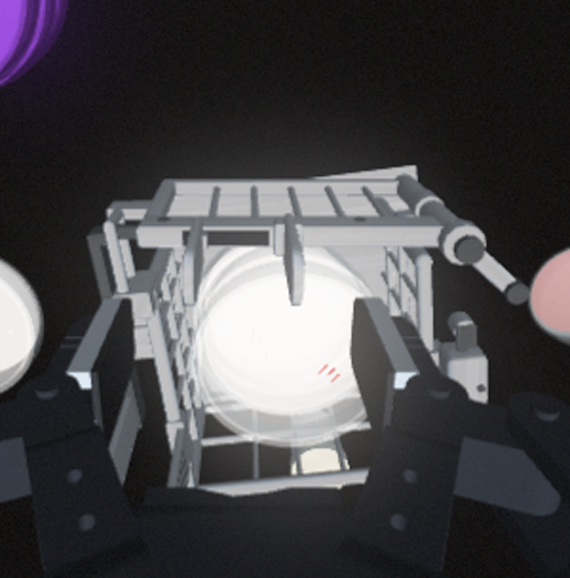

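Laterally centred: the tabs' midpoint and the fingers' midpoint are both at column ~243 in the crop. I'll go down and squeeze the bolt.

send_rows --motion '[{"dx": 0, "dy": 0, "dz": -35, "rx": 0, "ry": 0, "rz": 0, "gripper": 62}, {"dx": 0, "dy": 0, "dz": -60, "rx": 0, "ry": 0, "rz": 0, "gripper": 62}, {"dx": 0, "dy": 0, "dz": -66, "rx": 0, "ry": 0, "rz": 0, "gripper": 62}, {"dx": 0, "dy": 0, "dz": -66, "rx": 0, "ry": 0, "rz": 0, "gripper": 58}]'

```text
time_s: 6.48
position: [0.5549, 0.0981, 0.1111]
eef_rot: [0.501, 3.099, -0.006]
wrist_force: [-0.1, -0.1, -0.4]
gripper_width: 0.058
```

send_rows --motion '[{"dx": 0, "dy": 2, "dz": 0, "rx": 0, "ry": 0, "rz": 0, "gripper": 46}, {"dx": 1, "dy": 4, "dz": 0, "rx": 0, "ry": 0, "rz": 0, "gripper": 34}, {"dx": 2, "dy": 6, "dz": 0, "rx": 0, "ry": 0, "rz": 0, "gripper": 22}, {"dx": 2, "dy": 6, "dz": 0, "rx": 0, "ry": 0, "rz": 0, "gripper": 20}, {"dx": 2, "dy": 6, "dz": 0, "rx": 0, "ry": 0, "rz": 0, "gripper": 20}, {"dx": 2, "dy": 6, "dz": 0, "rx": 0, "ry": 0, "rz": 0, "gripper": 20}]' --grip_force 25

```text
time_s: 7.22
position: [0.5575, 0.1037, 0.1128]
eef_rot: [0.501, 3.098, -0.007]
wrist_force: [-3.4, -3.7, 9.8]
gripper_width: 0.0282
```

```bash
cat > arc.py <<'E'
# cumulative moves rotating the measured TCP about the hinge clockwise
from workcell import bot
import numpy as np
o=bot.observe();P=o['position'][:2];H=np.array([.585,.184]);print(o['position'],o['eef_rot'],o['gripper_width'],o['wrist_force'].round(1),o['joint_positions'].round(2))
r=P-H;print(np.linalg.norm(r),np.degrees(np.arctan2(r[1],r[0])))
for a in range(8,88,8):
    c,s=np.cos(np.radians(a)),np.sin(np.radians(a));q=np.array([c*r[0]+s*r[1],-s*r[0]+c*r[1]])-r;print(-a,(q*1000).round(1))
E
python3 arc.py
```

```text
[0.55748111 0.10373677 0.11284582] [ 0.50078962  3.09755019 -0.00688615] 0.028244092055069846 [-3.4 -3.7  9.8] [ 0.06  0.46 -0.23  0.88 -0.01  0.38]
0.08484972736593983 -108.92468893918665
-8 [-10.9   4.6]
-16 [-21.1  10.7]
-24 [-30.3  18.1]
-32 [-38.4  26.8]
-40 [-45.2  36.5]
-48 [-50.5  47. ]
-56 [-54.4  58.2]
-64 [-56.7  69.8]
-72 [-57.3  81.6]
-80 [-56.3  93.4]
```

The bolt is squeezed (28 mm between pads) and the measured radius to the hinge is 84.8 mm, as expected. Swinging.

send_rows --motion '[{"dx": -5.5, "dy": 2, "dz": 0, "rx": 0, "ry": 0, "rz": -4, "gripper": 20}, {"dx": -11, "dy": 4.6, "dz": 0, "rx": 0, "ry": 0, "rz": -8, "gripper": 20}, {"dx": -16, "dy": 7.5, "dz": 0, "rx": 0, "ry": 0, "rz": -12, "gripper": 20}, {"dx": -21, "dy": 10.7, "dz": 0, "rx": 0, "ry": 0, "rz": -16, "gripper": 20}, {"dx": -26, "dy": 14.3, "dz": 0, "rx": 0, "ry": 0, "rz": -20, "gripper": 20}, {"dx": -30.3, "dy": 18, "dz": 0, "rx": 0, "ry": 0, "rz": -24, "gripper": 20}, {"dx": -34.5, "dy": 22.3, "dz": 0, "rx": 0, "ry": 0, "rz": -28, "gripper": 20}, {"dx": -38.4, "dy": 26.8, "dz": 0, "rx": 0, "ry": 0, "rz": -32, "gripper": 20}, {"dx": -42, "dy": 31.5, "dz": 0, "rx": 0, "ry": 0, "rz": -36, "gripper": 20}, {"dx": -45.2, "dy": 36.5, "dz": 0, "rx": 0, "ry": 0, "rz": -40, "gripper": 20}]'

```text
time_s: 8.48
position: [0.5132, 0.1409, 0.1131]
eef_rot: [1.533, 2.739, -0.006]
wrist_force: [5.3, 1.8, -10.1]
gripper_width: 0.0285
```

```bash
python3 arc.py
```

```text
[0.51320497 0.14087228 0.11310247] [ 1.53258279  2.738643   -0.006181  ] 0.02846794986503718 [  5.3   1.8 -10.1] [ 0.13  0.4  -0.32  0.85 -0.01  1.15]
0.08375277154293312 -149.0065024056743
-8 [-5.3 10.4]
-16 [-9.1 21.5]
-24 [-11.3  32.9]
-32 [-11.9  44.6]
-40 [-10.9  56.2]
-48 [-8.3 67.6]
-56 [-4.1 78.5]
-64 [ 1.6 88.8]
-72 [ 8.6 98.1]
-80 [ 16.9 106.3]
```

send_rows --motion '[{"dx": -2.8, "dy": 5, "dz": 0, "rx": 0, "ry": 0, "rz": -4, "gripper": 20}, {"dx": -5.3, "dy": 10.4, "dz": 0, "rx": 0, "ry": 0, "rz": -8, "gripper": 20}, {"dx": -7.4, "dy": 16, "dz": 0, "rx": 0, "ry": 0, "rz": -12, "gripper": 20}, {"dx": -9.1, "dy": 21.5, "dz": 0, "rx": 0, "ry": 0, "rz": -16, "gripper": 20}, {"dx": -10.4, "dy": 27.2, "dz": 0, "rx": 0, "ry": 0, "rz": -20, "gripper": 20}, {"dx": -11.3, "dy": 33, "dz": 0, "rx": 0, "ry": 0, "rz": -24, "gripper": 20}, {"dx": -11.8, "dy": 38.8, "dz": 0, "rx": 0, "ry": 0, "rz": -28, "gripper": 20}, {"dx": -11.9, "dy": 44.6, "dz": 0, "rx": 0, "ry": 0, "rz": -32, "gripper": 20}, {"dx": -11.6, "dy": 50.4, "dz": 0, "rx": 0, "ry": 0, "rz": -36, "gripper": 20}, {"dx": -10.9, "dy": 56.2, "dz": 0, "rx": 0, "ry": 0, "rz": -40, "gripper": 20}]'

```text
time_s: 9.72
position: [0.5032, 0.1976, 0.1131]
eef_rot: [2.379, 2.048, -0.005]
wrist_force: [6.8, 0.1, -12.5]
gripper_width: 0.0281
```

send_rows --motion '[{"dx": 0, "dy": 1, "dz": 0, "rx": 0, "ry": 0, "rz": 0, "gripper": 20}, {"dx": 0, "dy": 1, "dz": 0, "rx": 0, "ry": 0, "rz": 0, "gripper": 20}, {"dx": 0, "dy": 1, "dz": 0, "rx": 0, "ry": 0, "rz": 0, "gripper": 20}]'

```text
time_s: 10.1
position: [0.5034, 0.1982, 0.1131]
eef_rot: [2.379, 2.048, -0.006]
wrist_force: [3.4, -3.5, -9.8]
gripper_width: 0.0284
```

```bash
python3 arc.py|head -3; python3 -c "
from workcell import bot
from h import *
a=cv2.cvtColor(bot.camera('top')['img'],4)[90:290,120:340];b=cv2.cvtColor(bot.camera('wrist')['img'],4)
m=np.zeros((384,800,3),np.uint8);m[:350,:385]=cv2.resize(a,(385,350));m[:311,385:]=cv2.resize(b,(415,311));cv2.imwrite('pics/f.png',m)"
```

```text
[0.50336234 0.19823587 0.11310082] [ 2.37854968  2.04805671 -0.00594227] 0.02841981589561054 [ 3.4 -3.5 -9.8] [ 0.24  0.42 -0.3   0.86 -0.    1.96]
0.08286958018983852 170.10829621725645
-8 [ 2.8 11.2]
```

View pics/f.png

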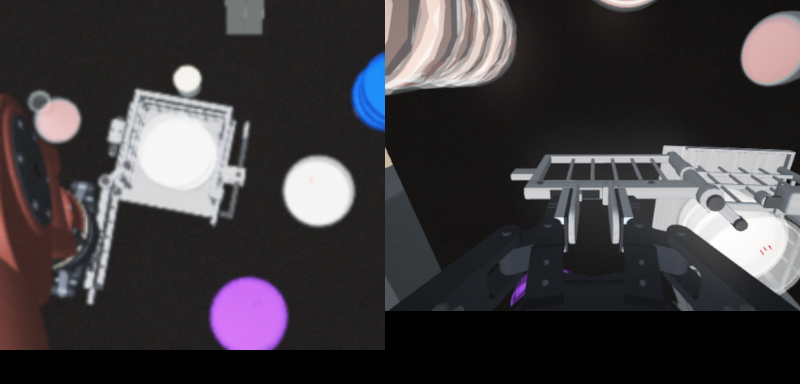

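The gate stands at about 89° with both bolt tabs between the pads. The dish stack, flask, pot and single dish are where they were. Handing in.

```bash
python3 -c "
from workcell import bot
print(abs(bot.observe()['qvel']).max()); print(bot.job_done())"
```

```text
0.0015061689095203512
the job is handed in; nothing more can be done
None
```

The gate is open and the gripper is still holding it there; I handed the job in at about 10 s of the 42 s allowed.

- **Claw catch:** I squeezed it until the pads were 24 mm apart, then let it go. The next wrist picture showed the gate ajar.
- **Safety bolt:** I squeezed its tabs until the pads were 28 mm apart, then swung the gate around its hinge past the detent.
- **Last checks:** From the tool's position the gate is open about 89° (1.55 rad). The pads are still on both bolt tabs with the grip set to 25 N, and the arm was still. In the final top view the dish stack, flask, pot and single dish looked to be in their original places; I judged that by eye.
- **Small disagreement:** The tool ended about 83 mm from my estimated hinge position, against the 84.5 mm given for the tabs. That is within my error in locating the hinge.

No check failed, but the hand-in gave no verdict, so I don't know how it was judged.

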